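# Pack the used batteries and lock the canister

## Task

Pack the used 9-volt batteries for collection: lift the front end of the wooden box's sliding lid over its stop lip, slide the lid out and lay it flat on the shelf, then put all the batteries from the box into the grey canister. Turn the canister's black ring back if it does not stand open, set the yellow cover squarely in place with its lugs down in the ring's gaps, and twist the ring clockwise the full quarter turn until it clicks locked over the lugs. Leave the stapler, the tape gun and the glass jar where they are.

Things in the scene. Friction and masses are not known exactly. Their poses are not given: they have to be found in the camera images.
- box: Pale wooden box with a sliding lid, fixed, 196 (x) x 108 (y) x 82 (z) mm; origin at the centre of its underside, z up; the lid slides out to the box's +x (front). Inside 172 x 84 mm, floor at z 6. The lid rests at z 64 in grooves along both long sides; the strips over it (underside z 77, top z 82, 84 mm clear between them) run to the front, x 98. The lid is free after 183 mm.
- lip (a point): Top of the box's front stop lip, middle: x 93 to 98, top at z 68, 4 mm above the ledges on which the lid rests and just ahead of its front end. The lid (8 mm of play upward in its grooves) must be raised 4 to 8 mm here, flat or tilted, before it can slide out.
- lid: The box's loose plywood sliding lid, 176 (x) x 94.6 (y) x 5 mm, 90 g, shut behind the lip at the start; origin at the centre of its underside, x towards the front end.
- pull (a point): Middle of the top of the lid's dark wooden pull bar, which is 14 (lid's x) x 44 (y) x 18 mm high, to be pinched from above; it stands 71 mm from the lid's origin along +x, its top 23 mm above the lid's underside.
- battery1: 9-volt block battery, dark with a white band and an orange cap, 26.5 (x) x 17.5 (y) x 49.5 (z) mm, 46 g; origin at the centre of its underside, z up as it stands. Three to five of batteries 1 to 5 are there (an absent one reads None), standing in the wooden box in a row along the box's x, 33 mm from place to place, wide side along the row.
- battery2: 9-volt block battery, dark with a white band and an orange cap, 26.5 (x) x 17.5 (y) x 49.5 (z) mm, 46 g; origin at the centre of its underside, z up as it stands. Three to five of batteries 1 to 5 are there (an absent one reads None), standing in the wooden box in a row along the box's x, 33 mm from place to place, wide side along the row.
- battery3: 9-volt block battery, dark with a white band and an orange cap, 26.5 (x) x 17.5 (y) x 49.5 (z) mm, 46 g; origin at the centre of its underside, z up as it stands. Three to five of batteries 1 to 5 are there (an absent one reads None), standing in the wooden box in a row along the box's x, 33 mm from place to place, wide side along the row.
- battery4: 9-volt block battery, dark with a white band and an orange cap, 26.5 (x) x 17.5 (y) x 49.5 (z) mm, 46 g; origin at the centre of its underside, z up as it stands. Three to five of batteries 1 to 5 are there (an absent one reads None), standing in the wooden box in a row along the box's x, 33 mm from place to place, wide side along the row.
- battery5: 9-volt block battery, dark with a white band and an orange cap, 26.5 (x) x 17.5 (y) x 49.5 (z) mm, 46 g; origin at the centre of its underside, z up as it stands. Three to five of batteries 1 to 5 are there (an absent one reads None), standing in the wooden box in a row along the box's x, 33 mm from place to place, wide side along the row.
- canister: Grey round canister, screwed down; origin at the centre of its underside, z up. Plain bore of 58 mm radius, floor at z 6, rim at z 86. A captive black ring turns round the rim, outer radius 84, z 76 to 102. A steel flange at z 86 carries the cover's lugs; two dogs on it stop the cover turning clockwise with the ring. A green pointer stands outside the ring at 80 degrees from x, 96 mm out, up to z 89.
- mouth (a point): Centre of the canister's rim (z 86), axes as the canister. Over it the ring's two inward tabs (67 to 80 mm from the axis, z 94 to 100, 140 degrees each) leave two opposite gaps of 40 degrees for the cover's lugs; with the ring fully open these lie along the canister's +x and -x. Lugs pass only with the ring within 0.1 rad of fully open.
- ring (a joint): Turn of the black bayonet ring about the canister's upright axis, rad: 0 fully open (stop), 1.571 locked (stop), growing clockwise seen from above. Starts at 0 to 0.9 and stays where left (friction 0.07 N m). With the cover seated, sprung plungers in the tabs ride up the lugs at about 1.05 (up to about 0.5 N m to turn) and drop in behind them with a click at the locked stop, where the ring's white mark meets the green pointer.
- ear_a (a point): Top middle of one of the ring's two yellow finger ears, moving with the ring: an upright radial fin, 81 to 113 mm from the canister's axis (this point at 97), 10 mm thick tangentially, z 80 to 116. It stands at 215 degrees from the canister's x (counterclockwise from above) with the ring open, at 125 locked.
- ear_b (a point): The same point of the opposite ear: at 35 degrees from the canister's x with the ring open, at -55 locked.
- cover: Loose yellow cover, 180 g, right way up on the shelf; origin at the centre of its underside, z up. Spigot of 54 mm radius, z 0 to 8, that enters the bore; disc of 62 mm radius, z 8 to 14, that rests on the rim; two lugs, 25 mm wide, z 8 to 14, out to 74 mm along +x and -x. Seated: origin 78 mm above the canister's, its x along the canister's x within 0.06 rad, either way round.
- grip (a point): Middle of the top of the cover's black grip bar, 64 mm along the cover's x (the line of the lugs), 14 mm thick, z 14 to 38 over the cover's underside.
- stapler: White stapler on the shelf, 150 x 36 x 62 mm, 250 g, a bystander; origin at the centre of its underside.
- tapegun: Silver tape gun lying on its side, about 210 x 170 x 57 mm, 0.6 kg, a bystander; origin near the middle of its underside.
- jar: Empty glass jar standing upright, radius 40, 105 mm high, a bystander; origin at the centre of its underside.

How it is judged:
By the outcome, as a careful person would: the job done as asked, in the order asked, and still so for the second after the job is handed in, with the robot touching nothing.
Of battery1, battery2, battery3, battery4, battery5 only 3 to 5 are there at a start; the rules pass over those that are not, and their reading is None.
At some moment in a run one of cover may be knocked a few centimetres aside while the robot is not near it.
Once in a run the grip may slacken for a moment while it holds something.
It also fails if it takes over 210 s, if anything falls off the work surface, if the arm or the gripper's body presses on something with over 40 N, if the wrist force passes 120 N, or if a joint passes its speed limit or range.

## Robot

A 6-joint arm with a two-finger parallel gripper is mounted at the origin on the work surface. World frame = base frame: x ahead of the robot, y to its left, z up, the work surface at z = 0. Lengths are in m, angles in degrees, forces in N, time in s.
With the tool pointing down it reaches from about 0.325 to 0.85 m from the base axis. Payload 15.5 kg.
Tool frame: the origin (TCP) lies midway between the tips of the shut fingers; the grasp point (between the pads) lies 19 mm behind it; y points along the fingers, x is the direction in which the jaws open and shut, and the axes are right-handed (so a half turn about y gives the same grasp; the last joint's range is limited). The gripper opens to 91 mm and grips with 3 to 60 N. Pads are 32 mm wide; open, the fingers measure 118 mm over their backs; the gripper's body (76 mm by 178 mm) begins 60 mm behind the grasp point.
Start: joints at [59.731, 28.281, 77.091, -0, 74.628, -5.472], TCP at [0.262, 0.567, 0.19] pointing down, gripper open.
Joint ranges: [-166.48, 166.48], [-47.26, 123.95], [12.59, 153.08], [-70.14, 250.14], [6.76, 159.57], [-176.63, 176.63]. Speed limits (degrees/s): [108.29, 108.29, 147.25, 172.46, 172.46, 172.46].

## Interface

Orientations are given as a 3x3 rotation matrix whose columns are the frame's x, y, z axes.
In Python, from bench import ctrl gives the robot as it stands. The module is installed in compiled form; this text tells all that it offers. Calls block until the motion is done:
- ctrl.goto(position, orientation): joint-space move of the TCP to a pose.
- ctrl.move_l(position, vel=0.15, ori=None, contact_N=None): straight line of the TCP; ori=None keeps the orientation; vel is the mean speed in m/s. With contact_N (N) it stops when the force on the tool has changed by that much, and returns True; else False.
- ctrl.movej(angles): joint-space move.
- ctrl.command_gripper(opening): opening from 0.0 (shut) to 1.0 (fully open); the grip force is fixed at half the most; returns when the fingers have stopped.
- ctrl.sleep(seconds).
- ctrl.ik(position, orientation): joint angles nearest the present ones, or None.
- ctrl.read_camera(name): name is "scene" or "top"; returns the picture (420x560x3 uint8, blue, green, red); there is no depth.
- ctrl.camera_params(name): a dict with "fx", "fy", "cx", "cy" (pixels), "D" ([k1, k2, p1, p2, k3] as OpenCV has them; the pictures are not rectified), "pose" (4x4, takes a point from camera to world coordinates). Camera axes: x right, y up, looking along -z (the intrinsics and any distortion apply to the point x, -y, -z); pixel columns grow to the right and rows downward; lengths in m; the calibration is good to about 2 mm. A picture is of the moment at which its call begins. camera_params takes no time and is no camera call.
A pose or a line that the arm cannot do raises ctrl.MotionError and nothing moves.
- ctrl.sign_off(): hands the job in, once; it reports no verdict.
Readings, each from a call of its own:
- ctrl.current_t(): time.
- ctrl.current_q(): joint angles.
- ctrl.current_dq(): joint speeds.
- ctrl.current_effort(): joint torques, N m.
- ctrl.current_tool_pos(): TCP position.
- ctrl.current_eef_rot(): TCP orientation.
- ctrl.current_contact_force(): force on the tool from outside, world axes, zero at the start.
- ctrl.current_wrist_torque(): the same for the moment, N m.
- ctrl.current_grip_width(): opening from 0.0 (shut) to 1.0 (fully open).
Only numpy, scipy, OpenCV 4.12 (cv2) and the standard library are available. Lean on these libraries where they do the work, as an engineer would, in place of code of your own. Each camera call takes 0.05 s, during which the arm holds its last target.

## Working session

There is one attempt and no reset: what is moved stays moved. The work goes in short steps, each a Python script; the robot and the scene stay as the last script left them, time stands still between calls to the robot, and variables do not carry over. Pictures are saved under pics/ and viewed, and the job is handed in when it is done.

```bash
ls; mkdir -p pics
python3 - <<'E'
from bench import ctrl
import cv2,numpy as np
for n in ("scene","top"):
    cv2.imwrite(f"pics/{n}0.png",ctrl.read_camera(n))
    p=ctrl.camera_params(n); print(n,{k:np.round(v,4).tolist() for k,v in p.items()})
print(ctrl.current_t(),ctrl.current_tool_pos(),ctrl.current_eef_rot(),ctrl.current_grip_width())
E
```

```text
pics
scene {'fx': 400.9575, 'fy': 400.9575, 'cx': 276.4982, 'cy': 204.2371, 'D': [-0.027, 0.0, 0.0, 0.0, 0.0], 'pose': [[0.8668, -0.4266, 0.2583, 0.8147], [0.4987, 0.7438, -0.4452, -0.4604], [-0.0022, 0.5146, 0.8574, 0.7983], [0.0, 0.0, 0.0, 1.0]]}
top {'fx': 423.5594, 'fy': 423.5594, 'cx': 272.7529, 'cy': 209.6477, 'D': [-0.0878, 0.0, 0.0, 0.0, 0.0], 'pose': [[0.0173, 0.9914, -0.1297, 0.4605], [-0.9999, 0.0171, -0.0026, -0.1079], [-0.0004, 0.1298, 0.9915, 1.025], [0.0, 0.0, 0.0, 1.0]]}
0.1 [0.26196056 0.56707152 0.18951813] [[ 4.19416926e-01 -5.16846605e-04 -9.07793575e-01]
 [ 9.07793161e-01 -8.73540215e-04  4.19417232e-01]
 [-1.00976857e-03 -9.99999485e-01  1.02812261e-04]] 1.0021756838680385
```

View pics/scene0.png

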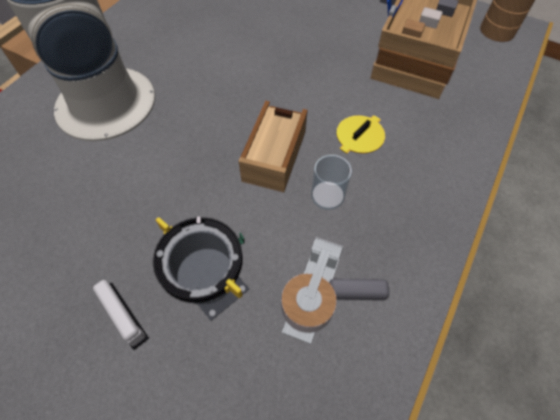

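View pics/top0.png

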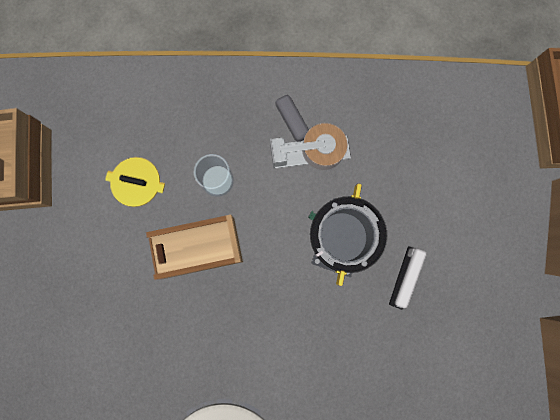

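```bash
cat > h.py <<'E'
from bench import ctrl
import cv2,numpy as np
P={n:ctrl.camera_params(n) for n in("scene","top")}
def K(n):
    p=P[n];return np.array([[p['fx'],0,p['cx']],[0,p['fy'],p['cy']],[0,0,1]]),np.array(p['D'])
def ray(n,uv):
    k,d=K(n);u=cv2.undistortPoints(np.float64(uv).reshape(-1,1,2),k,d).reshape(-1,2)
    v=np.c_[u[:,0],-u[:,1],-np.ones(len(u))]; T=np.array(P[n]['pose'])
    return T[:3,3],v@T[:3,:3].T
def onz(n,uv,z):
    o,v=ray(n,uv); s=(z-o[2])/v[:,2]; return o+v*s[:,None]
def proj(n,X):
    k,d=K(n);T=np.array(P[n]['pose']);c=(np.float64(X).reshape(-1,3)-T[:3,3])@T[:3,:3]
    c=c*[1,-1,-1]; return cv2.projectPoints(c,np.zeros(3),np.zeros(3),k,d)[0].reshape(-1,2)
def tri(uv1,uv2,a="scene",b="top"):
    o1,v1=ray(a,uv1);o2,v2=ray(b,uv2);v1=v1[0]/np.linalg.norm(v1[0]);v2=v2[0]/np.linalg.norm(v2[0])
    s=np.linalg.lstsq(np.c_[v1,-v2],o2-o1,rcond=None)[0];p=o1+v1*s[0];q=o2+v2*s[1]
    return (p+q)/2,np.linalg.norm(p-q)
def crop(n,im,x0,y0,w,h,s,name):
    c=cv2.resize(im[y0:y0+h,x0:x0+w],None,fx=s,fy=s,interpolation=cv2.INTER_CUBIC);cv2.imwrite(f"pics/{name}.png",c)
def down(yaw): # jaw dir x at yaw deg; tool y down
    a=np.radians(yaw);x=np.array([np.cos(a),np.sin(a),0]);y=np.array([0,0,-1.]);return np.c_[x,y,np.cross(x,y)]
E
python3 - <<'E'
from h import *
t=cv2.imread("pics/top0.png");s=cv2.imread("pics/scene0.png")
crop("top",t,95,140,160,150,5,"tz1");crop("top",t,270,170,130,130,4.6*1,"tz2")
crop("s",s,140,190,120,135,4.4,"sz2");crop("s",s,225,90,170,130,4.5,"sz1")
E
```

```text
(no output)
```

View pics/tz1.png

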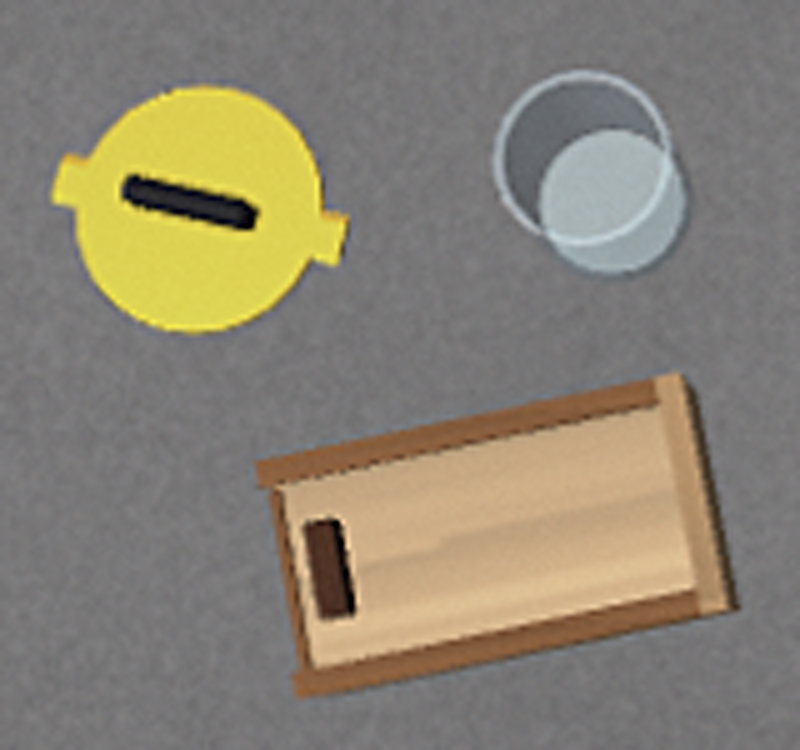

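View pics/tz2.png

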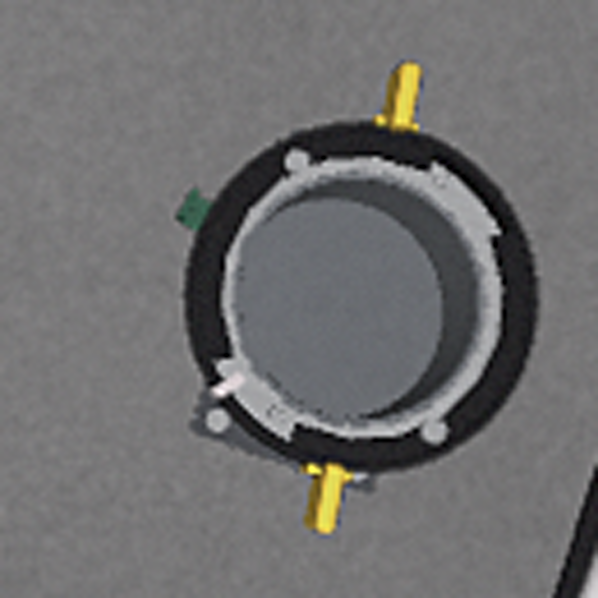

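View pics/sz1.png

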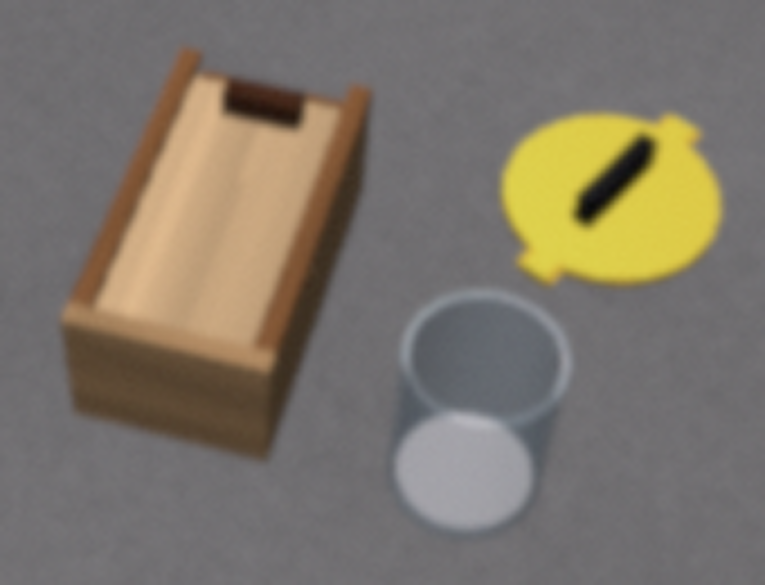

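View pics/sz2.png

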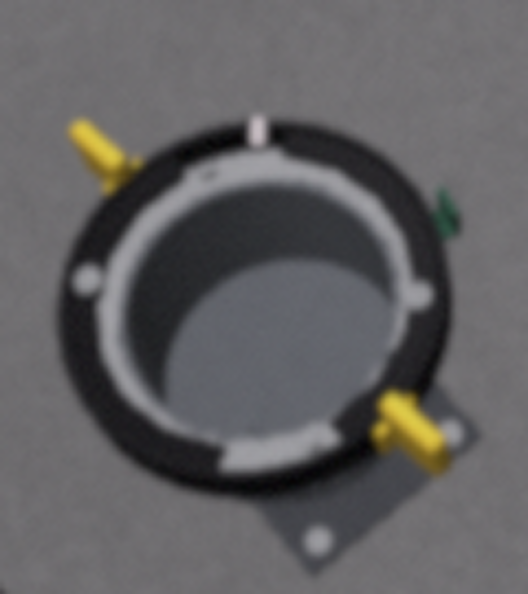

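Run:
```python
from h import *
np.set_printoptions(precision=4,suppress=True)
def T(p,s=5,x0=95,y0=140): return (np.array(p,float)+.5)/s-.5+[x0,y0]
b=onz("top",T([(257,462),(683,373),(730,611),(297,697)]),.082);print("box",b)
d=np.linalg.norm(np.roll(b,-1,0)-b,axis=1);print(d,b.mean(0))
ax=(b[0]+b[3]-b[1]-b[2])/2;print("yaw",np.degrees(np.arctan2(ax[1],ax[0])))
p=onz("top",T([(305,520),(340,518),(355,613),(318,618)]),.087);print("pull",p.mean(0),np.linalg.norm(np.roll(p,-1,0)-p,axis=1))
t=cv2.imread("pics/top0.png");s=cv2.imread("pics/scene0.png")
# box front corners triangulated
S=lambda p:T(p,4.5,225,90)
print("tri pull",tri(S((265,90)),T((331,567)) ))
for n,im in(("top",t),("scene",s)):
    h=cv2.cvtColor(im,cv2.COLOR_BGR2HSV)
    m=cv2.inRange(h,(22,120,90),(38,255,255))
    k,l,st,c=cv2.connectedComponentsWithStats(m)
    for i in range(1,k):
        if st[i,4]>15: print(n,"yellow",st[i],c[i])
    bm=cv2.inRange(h,(0,0,0),(180,255,45));
    k,l,st,c=cv2.connectedComponentsWithStats(bm)
    for i in range(1,k):
        if st[i,4]>40: print(n,"black",st[i],c[i])
```

```text
box [[ 0.5283  0.1786  0.082 ]
 [ 0.572  -0.0124  0.082 ]
 [ 0.4663 -0.0363  0.082 ]
 [ 0.4242  0.1553  0.082 ]]
[0.196  0.1084 0.1962 0.1067] [0.4977 0.0713 0.082 ]
yaw 102.63064082062859
pull [0.4819 0.142  0.087 ] [0.0158 0.0428 0.0167 0.044 ]
tri pull (array([0.4836, 0.1412, 0.0931]), np.float64(0.004614657116658465))
top yellow [ 106  157   59   50 1861] [134.8044 181.7383]
top yellow [351 184  11  15  93] [356.7097 191.2473]
top yellow [336 271  11  15  98] [340.3469 277.3061]
top black [120 175  26  11 108] [132.8148 180.1852]
top black [ 310  197   77   76 1251] [348.6563 233.9664]
top black [389 247  23  62 300] [399.7967 278.2033]
scene yellow [ 337  115   48   38 1390] [360.2065 134.3108]
scene yellow [156 218  16  16 102] [162.8137 224.8235]
scene yellow [225 279  17  18 181] [232.4972 287.1878]
scene black [  37   15   75   60 2615] [80.0704 48.1969]
scene black [91 54 27 22 56] [106.8571  65.3571]
scene black [354 122  15  16  69] [361.1884 129.7681]
scene black [156 219  40  32 266] [173.2594 232.8797]
scene black [202 219  40  61 467] [228.4732 245.6381]
scene black [170 241  19  36 309] [177.1553 257.0939]
scene black [154 255  72  49 700] [184.8814 287.1614]
scene black [111 284  29  43  82] [125.8415 306.0854]
scene black [133 336  15  13  46] [140.5    342.1087]
```

Run:
```python
from h import *
np.set_printoptions(precision=4,suppress=True)
t=cv2.imread("pics/top0.png");s=cv2.imread("pics/scene0.png")
# ears: top middle z .116 -> triangulate tips manual
T2=lambda p:(np.array(p,float)+.5)/4.6-.5+[270,170]
S2=lambda p:(np.array(p,float)+.5)/4.4-.5+[140,190]
# ear fin outer-end/inner-end top in top view (crop px)
e1=onz("top",T2([(410,65),(400,122)]),.116);e2=onz("top",T2([(324,530),(332,472)]),.116)
print("ears",e1,e2)
print("mid ears",(e1[0]+e2[0])/2)
f1=onz("scene",S2([(75,128),(122,172)]),.116);f2=onz("scene",S2([(442,458),(392,402)]),.116)
print("ears scene",f1,f2,"mid",(f1[0]+f2[0])/2)
# ring outer black edge in top
h=cv2.cvtColor(t,cv2.COLOR_BGR2HSV);bm=cv2.inRange(h,(0,0,0),(180,255,50));bm[:, :305]=0;bm[:,390:]=0;bm[:190]=0;bm[275:]=0
bm=cv2.morphologyEx(bm,cv2.MORPH_OPEN,np.ones((3,3)))
c=max(cv2.findContours(bm,0,cv2.CHAIN_APPROX_NONE)[0],key=cv2.contourArea)[:,0].astype(float)
X=onz("top",c,.102)[:,:2];cc=X.mean(0)
for _ in range(10):
    A=np.c_[2*X,np.ones(len(X))];q=np.linalg.lstsq(A,(X**2).sum(1),rcond=None)[0];r=np.sqrt(q[2]+q[0]**2+q[1]**2)
    e=np.linalg.norm(X-q[:2],axis=1)-r;X=X[np.abs(e)<max(.002,2*e.std())]
print("ring",q[:2],r,len(X))
# pointer: green
for n,im in(("top",t),("scene",s)):
    hh=cv2.cvtColor(im,cv2.COLOR_BGR2HSV);g=cv2.inRange(hh,(65,90,30),(95,255,200))
    k,l,st,ce=cv2.connectedComponentsWithStats(g)
    for i in range(1,k):
        if st[i,4]>5: print(n,"green",st[i],ce[i],onz(n,ce[i],.085))
w=onz("top",T2((228,385)),.102);print("white",w)
print("mount bolts/gaps",onz("top",T2([(470,200),(255,400)]),.086))
# cover
for n,im in(("top",t),("scene",s)):
    hh=cv2.cvtColor(im,cv2.COLOR_BGR2HSV);m=cv2.inRange(hh,(22,110,90),(38,255,255))
    k,l,st,ce=cv2.connectedComponentsWithStats(m);i=1+np.argmax(st[1:,4]);m=(l==i).astype(np.uint8)
    m=cv2.morphologyEx(m,cv2.MORPH_CLOSE,np.ones((9,9)))
    c=max(cv2.findContours(m,0,cv2.CHAIN_APPROX_NONE)[0],key=cv2.contourArea)[:,0].astype(float)
    X=onz(n,c,.014)[:,:2]
    ctr=np.median(X,0)
    Y=X
    for _ in range(15):
        A=np.c_[2*Y,np.ones(len(Y))];q=np.linalg.lstsq(A,(Y**2).sum(1),rcond=None)[0];r=np.sqrt(q[2]+q[0]**2+q[1]**2)
        e=np.linalg.norm(X-q[:2],axis=1)-r;Y=X[np.abs(e)<max(.0025,1.0*e.std())]
    L=X[np.linalg.norm(X-q[:2],axis=1)>.068]-q[:2];a=np.arctan2(L[:,1],L[:,0])
    print(n,"cover",q[:2],r,"lug yaw",np.degrees(np.angle(np.mean(np.exp(2j*a))))/2,np.linalg.norm(L,axis=1).max())
    print("bar mid",onz(n,[134.8,181.7],.038) if 0 else "")
```

```text
ears [[ 0.64   -0.2929  0.116 ]
 [ 0.6124 -0.2878  0.116 ]] [[ 0.4208 -0.2514  0.116 ]
 [ 0.4475 -0.2551  0.116 ]]
mid ears [ 0.5304 -0.2721  0.116 ]
ears scene [[ 0.423  -0.2508  0.116 ]
 [ 0.4547 -0.2579  0.116 ]] [[ 0.645  -0.2965  0.116 ]
 [ 0.6149 -0.2869  0.116 ]] mid [ 0.534  -0.2737  0.116 ]
ring [ 0.5326 -0.2754] 0.07411209050613529 197
top green [309 211   7   9  34] [311.7941 215.4412] [[ 0.572 -0.193  0.085]]
scene green [239 237   4   6  18] [240.7778 239.5   ] [[ 0.5792 -0.1954  0.085 ]]
white [[ 0.4874 -0.208   0.102 ]]
mount bolts/gaps [[ 0.5795 -0.3278  0.086 ]
 [ 0.4809 -0.2228  0.086 ]]
top cover [0.657  0.2351] 0.060913717794860836 lug yaw 78.46105239888661 0.07480261781390102
bar mid 
scene cover [0.6586 0.2369] 0.06160292917486699 lug yaw 79.55835846774892 0.0760345087737931
bar mid
```

```bash
cat >> h.py <<'E'
BC=np.array([.4977,.0713]);BY=102.6;bd=np.array([np.cos(np.radians(BY)),np.sin(np.radians(BY))])
def st(): print("t %.1f"%ctrl.current_t(),np.round(ctrl.current_tool_pos(),4),"F",np.round(ctrl.current_contact_force(),1),"w %.3f"%ctrl.current_grip_width(),"q6 %.0f"%ctrl.current_q()[5])
def snap(tag):
    r={}
    for n in("scene","top"):
        r[n]=ctrl.read_camera(n);cv2.imwrite(f"pics/{tag}_{n}.png",r[n])
    return r
E
python3 - <<'E'
from h import *
p=BC+bd*.0735;print(p)
for y in(BY,BY-180):
    q=ctrl.ik([p[0],p[1],.072],down(y));print(y,None if q is None else np.round(q,0))
    q=ctrl.ik([.415,.375,.009],down(y));print(y,None if q is None else np.round(q,0))
for y in range(-180,180,30):
    print(y,[None if (q:=ctrl.ik(P_,down(y))) is None else round(q[5]) for P_ in([.53,-.27,.1],[.657,.236,.02],[.64,-.29,.09],[.42,-.25,.09])])
E
```

```text
[0.48166647 0.14302988]
102.6 [ 10.  28. 102.  -0.  50. -93.]
102.6 [ 36.  37.  97.  -0.  47. -67.]
-77.4 [ 10.  28. 102.  -0.  50.  87.]
-77.4 [ 36.  37.  97.  -0.  47. 113.]
-180 [147, -165, 151, 142]
-150 [117, 165, 121, 112]
-120 [87, 135, 91, 82]
-90 [57, 105, 61, 52]
-60 [27, 75, 31, 22]
-30 [-3, 45, 1, -8]
0 [-33, 15, -29, -38]
30 [-63, -15, -59, -68]
60 [-93, -45, -89, -98]
90 [-123, -75, -119, -128]
120 [-153, -105, -149, -158]
150 [None, -135, None, 172]
```

Run:
```python
from h import *
p=BC+bd*.0735;R=down(BY)
ctrl.goto([p[0],p[1],.17],R);st()
ctrl.command_gripper(.38)
c=ctrl.move_l([p[0],p[1],.0725],vel=.1,contact_N=8);print(c);st()
ctrl.command_gripper(0);st()
ctrl.move_l([p[0],p[1],.0785],vel=.02);st()
q=p+bd*.05
c=ctrl.move_l([q[0],q[1],.0785],vel=.08,contact_N=15);print(c);st()
snap("lid1")
```

```text
t 1.8 [0.4817 0.1436 0.1701] F [-0.   0.2 -0.5] w 1.001 q6 -93
False
t 3.9 [0.482  0.1431 0.073 ] F [0.2 0.6 0.5] w 0.380 q6 -93
t 4.6 [0.4816 0.143  0.0725] F [-0.4  0.4  0.8] w 0.006 q6 -93
t 5.0 [0.4818 0.1431 0.0787] F [-0.5 -0.4  0.8] w 0.003 q6 -93
False
t 5.8 [0.4708 0.1918 0.0785] F [-0.5  1.1  0.1] w 0.005 q6 -87
```

Run:
```python
import cv2,numpy as np
a=cv2.imread("pics/lid1_top.png")[140:300,80:280];b=cv2.imread("pics/lid1_scene.png")[60:230,200:400]
cv2.imwrite("pics/l1.png",np.hstack([cv2.resize(a,(400,340)),cv2.resize(b,(400,340))]))
```

```text
(no output)
```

View pics/l1.png

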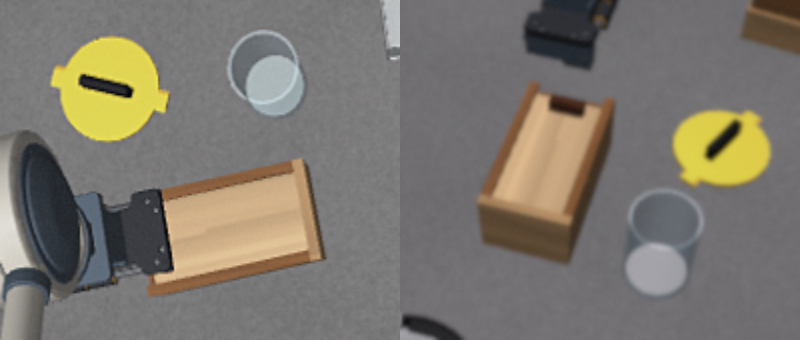

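Run:
```python
from h import *
x=ctrl.current_tool_pos();ctrl.move_l([x[0],x[1],.17],vel=.15)
p=BC+bd*.0735
ctrl.command_gripper(.6);st();print(np.round(ctrl.current_eef_rot(),2),np.round(ctrl.current_q(),1))
r=snap("lid2")
s=r["scene"][0:200,180:420];t=r["top"][120:320,60:300]
cv2.imwrite("pics/l2.png",np.hstack([cv2.resize(t,(400,333)),cv2.resize(s,(400,333))]))
print(proj("top",ctrl.current_tool_pos()),proj("scene",ctrl.current_tool_pos()))
```

```text
t 7.6 [0.4708 0.1915 0.17  ] F [ 0.2  0.5 -1.2] w 0.596 q6 -87
[[-0.22  0.   -0.98]
 [ 0.98  0.   -0.22]
 [ 0.   -1.   -0.  ]] [ 15.4  20.3  94.8   0.   64.9 -87.2]
[[125.5375853  256.75560238]] [[288.85240728  69.97669676]]
```

View pics/l2.png

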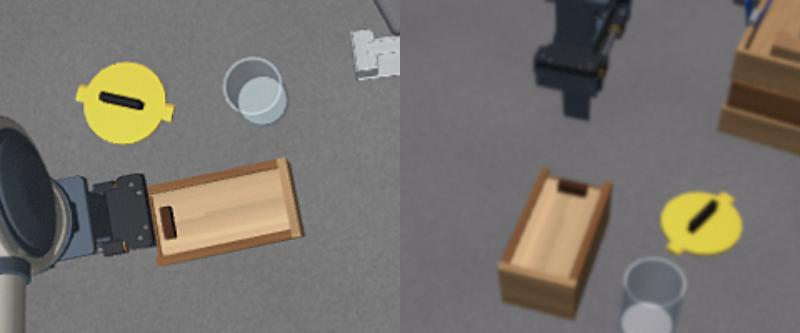

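View pics/lid2_scene.png

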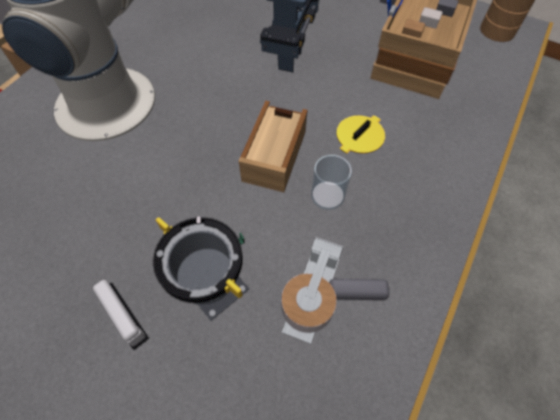

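Run:
```python
from h import *
s=cv2.imread("pics/lid2_scene.png");t=cv2.imread("pics/lid2_top.png");a=cv2.imread("pics/lid1_scene.png")
cv2.imwrite("pics/l3.png",np.hstack([cv2.resize(s[0:110,240:340],(400,440),interpolation=2),cv2.resize(a[0:110,240:340],(400,440),interpolation=2)]))
R=np.array(ctrl.current_eef_rot());x=np.array(ctrl.current_tool_pos())
for d in(-.06,-.027,0,.027,.06): print(d,proj("scene",x+R[:,0]*d),proj("scene",x+R[:,2]*d))
```

```text
-0.06 [[281.23183729  87.54675701]] [[314.18605885  75.30703543]]
-0.027 [[285.48615438  77.73630829]] [[300.18927502  72.35818554]]
0 [[288.85240728  69.97669676]] [[288.85240728  69.97669676]]
0.027 [[292.12015223  62.44667052]] [[277.61922345  67.62314066]]
0.06 [[295.98616324  53.54123949]] [[264.03068204  64.78428514]]
```

View pics/l3.png

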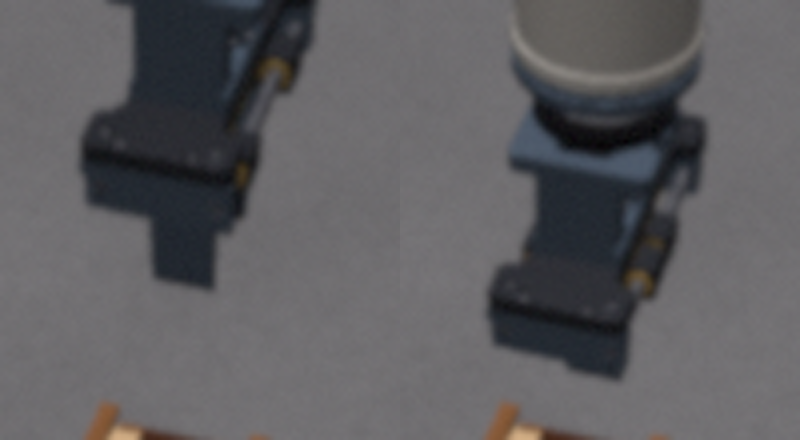

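Run:
```python
from h import *
L=[]
R=down(30)
ctrl.goto([.42,.2,.25],R)
for o in(0,.38,1):
    ctrl.command_gripper(o)
    im=ctrl.read_camera("scene");u=proj("scene",ctrl.current_tool_pos())[0];u2=proj("scene",np.array(ctrl.current_tool_pos())+[0,0,.079])[0];print(o,u,u2,ctrl.current_grip_width())
    v=im.copy();x,y=np.round(u).astype(int);c=cv2.resize(v[max(0,y-70):y+40,x-60:x+60],None,fx=4,fy=4,interpolation=2)
    cy=int((u[1]-max(0,y-70)+.5)*4);cx=int((u[0]-x+60+.5)*4);cv2.circle(c,(cx,cy),4,(0,0,255),1)
    L.append(cv2.resize(c,None,fx=.55,fy=.55))
cv2.imwrite("pics/g.png",np.hstack(L));st()
```

```text
0 [271.15798428  30.38998178] [270.63163189  -4.19970412] 0.0013526942056780247
0.38 [271.13790207  30.41220291] [270.60989794  -4.17544536] 0.3808722029669412
1 [271.14143895  30.40768065] [270.61372452  -4.18045727] 1.0024156886523867
t 11.7 [0.42 0.2  0.25] F [-0.2 -0.   0.4] w 1.002 q6 -12
```

View pics/g.png

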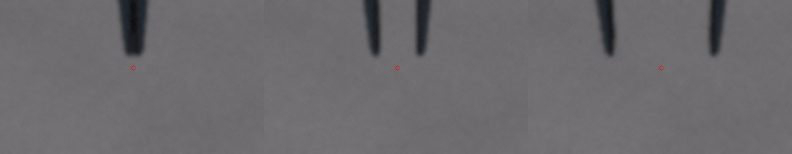

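Run:
```python
from h import *
ctrl.command_gripper(0)
ctrl.goto([.40,.30,.06],down(30))
im=snap("tip")
u=[proj(n,ctrl.current_tool_pos())[0] for n in("scene","top")];print(u)
L=[]
for n,p in zip(("scene","top"),u):
    x,y=np.round(p).astype(int);c=cv2.resize(im[n][y-40:y+40,x-45:x+45],None,fx=4.4,fy=4.4,interpolation=2);cv2.circle(c,(int(45.5*4.4),int(40.5*4.4)),3,(0,0,255),1);L.append(c)
cv2.imwrite("pics/tip.png",np.hstack(L))
c=ctrl.move_l([.40,.30,-.025],vel=.03,contact_N=6);print(c);st()
ctrl.move_l([.40,.30,.06]);st()
```

```text
[array([284.82583169,  69.6438002 ]), array([ 93.88750646, 287.05601175])]
True
t 16.6 [ 0.4     0.3    -0.0236] F [-0.3  0.2  9.3] w 0.006 q6 0
t 17.3 [0.3997 0.2998 0.0595] F [0.2 0.1 0.7] w 0.007 q6 0
```

View pics/tip.png

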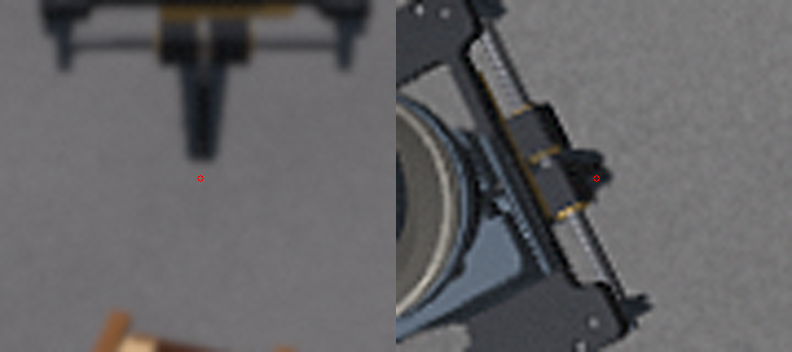

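Run:
```python
from h import *
print(tri((285.2,65.3),(97.3,286.4)))
ctrl.move_l([.40,.30,-.008],vel=.1)
for i in range(20):
    z=-.010-.001*i
    ctrl.move_l([.40,.30,z],vel=.02)
    f=ctrl.current_contact_force();print(round(z,4),np.round(ctrl.current_tool_pos()[2],4),np.round(f[2],1))
    if f[2]>4: break
ctrl.move_l([.40,.30,.06])
```

```text
(array([0.40746099, 0.28286688, 0.08962355]), np.float64(0.007317641783197665))
-0.01 -0.0097 0.7
-0.011 -0.011 0.3
-0.012 -0.0121 0.2
-0.013 -0.0131 -0.3
-0.014 -0.0141 0.2
-0.015 -0.0151 -0.3
-0.016 -0.016 -0.2
-0.017 -0.0171 0.2
-0.018 -0.0181 -0.0
-0.019 -0.019 -0.0
-0.02 -0.0201 -0.5
-0.021 -0.0211 0.2
-0.022 -0.0221 0.4
-0.023 -0.0231 -0.3
-0.024 -0.0236 11.4
```

Run:
```python
from h import *
for k,y in enumerate((30,-60)):
    ctrl.goto([.40,.33,.06],down(y))
    im={n:ctrl.read_camera(n) for n in("scene","top")}
    L=[]
    for n in("scene","top"):
        p=proj(n,ctrl.current_tool_pos())[0]
        x,y_=np.round(p).astype(int);x0=x-30;y0=y_-30;print(n,p,x0,y0)
        L.append(cv2.resize(im[n][y0:y0+60,x0:x0+60],None,fx=6.6,fy=6.6,interpolation=2))
    cv2.imwrite(f"pics/tp{k}.png",np.hstack(L));st()
```

```text
scene [289.44598851  63.7324878 ] 259 34
top [ 81.87346926 287.47364751] 52 257
t 22.9 [0.3993 0.3295 0.059 ] F [-1.3 -0.8  0.1] w 0.005 q6 3
scene [289.76338737  63.43686939] 260 33
top [ 81.52585729 287.16765831] 52 257
t 24.5 [0.4    0.3299 0.06  ] F [-0.  -0.2  0.3] w 0.005 q6 93
```

View pics/tp0.png

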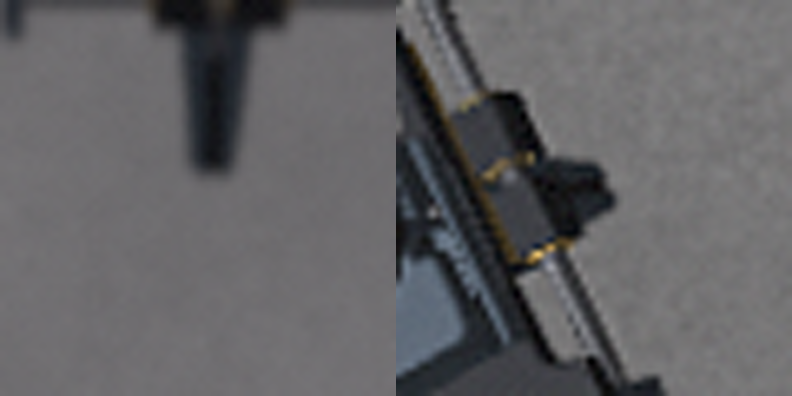

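View pics/tp1.png

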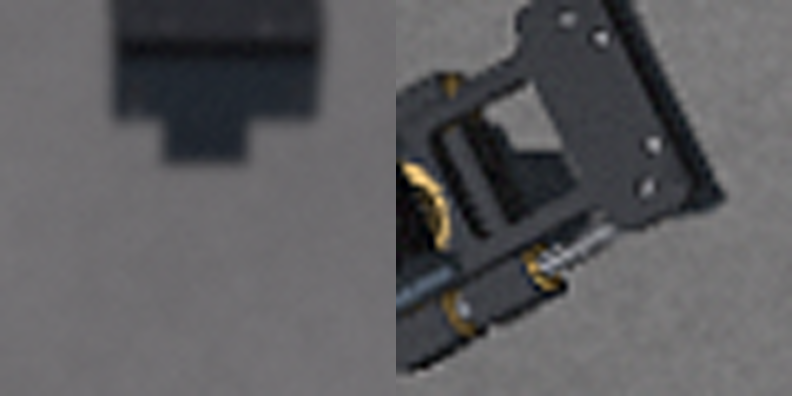

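Run:
```python
from h import *
for dz in(0,.01,.0235):
  print(dz,proj("scene",np.array([.3993+.008,.3295-.0139,.059+dz])),"obs 290.6,59.6",proj("top",np.array([.3993+.008,.3295-.0139,.059+dz])),"obs ~84,286")
  print(proj("scene",np.array([.4+.004,.33-.0069,.06+dz])),"obs 290.6,56.7")
```

```text
0 [[289.55626957  67.70152671]] obs 290.6,59.6 [[ 87.89797088 284.14765748]] obs ~84,286
[[289.83713768  65.37948331]] obs 290.6,56.7
0.01 [[289.65031669  64.72134995]] obs 290.6,59.6 [[ 86.02420718 284.33080456]] obs ~84,286
[[289.93304244  62.39107094]] obs 290.6,56.7
0.0235 [[289.77957321  60.62404859]] obs 290.6,59.6 [[ 83.4349299  284.58348722]] obs ~84,286
[[290.06484295  58.28272795]] obs 290.6,56.7
```

Run:
```python
from h import *
for h in(.06,.079,.09,.1025,.115): print(h,proj("scene",[.4445,.253,.06+h]))
```

```text
0.06 [[291.09414549  67.84875005]]
0.079 [[291.31570535  61.62604509]]
0.09 [[291.44722343  57.93048901]]
0.1025 [[291.59966719  53.64529603]]
0.115 [[291.75538868  49.26613882]]
```

```bash
cat >> h.py <<'E'
DZ=.0235
def A(p,z): return [float(p[0]),float(p[1]),z-DZ]   # z = physical tip height
def tip(): x=np.array(ctrl.current_tool_pos());x[2]+=DZ;return x
E
python3 - <<'E'
from h import *
p=BC+bd*.0735;R=down(BY)
x=tip();ctrl.move_l(A(x,.19),vel=.25)
ctrl.goto(A(p,.15),R)
ctrl.command_gripper(.38)
c=ctrl.move_l(A(p,.0735),vel=.08,contact_N=8);print(c);st()
ctrl.command_gripper(0);st()
if ctrl.current_grip_width()>.1:
    ctrl.move_l(A(p,.0795),vel=.02);st()
    q=p+bd*.05
    c=ctrl.move_l(A(q,.0795),vel=.06,contact_N=15);print(c);st()
r=snap("lid3")
s=r["scene"][0:200,180:420];t=r["top"][120:320,60:300]
cv2.imwrite("pics/l2.png",np.hstack([cv2.resize(t,(400,333)),cv2.resize(s,(400,333))]))
E
```

```text
False
t 29.7 [0.482  0.1431 0.0504] F [-0.6 -0.6  0.3] w 0.379 q6 -93
t 30.1 [0.4815 0.1443 0.0503] F [-3.2 14.8  3.7] w 0.155 q6 -93
t 30.6 [0.4815 0.1437 0.0561] F [-0.9  7.5 -2.1] w 0.148 q6 -93
False
t 31.6 [0.4708 0.1916 0.056 ] F [ 0.4  0.1 -1. ] w 0.152 q6 -87
```

View pics/l2.png

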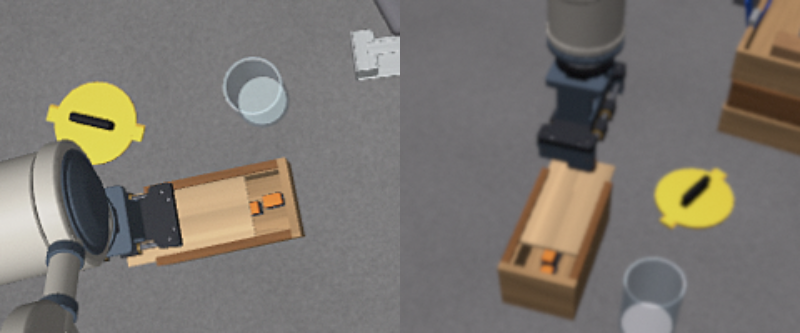

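Run:
```python
from h import *
p=BC+bd*.0735
q=p+bd*.2
c=ctrl.move_l(A(q,.080),vel=.12,contact_N=15);print(c);st()
if not c:
    ctrl.move_l(A([.415,.375],.080),vel=.15);st()
    c=ctrl.move_l(A([.415,.375],.0105),vel=.06,contact_N=5);print(c);st()
snap("lid4")
```

```text
False
t 33.1 [0.4382 0.3376 0.0565] F [-0.5 -0.7 -0.8] w 0.148 q6 -71
t 33.5 [0.4149 0.375  0.0565] F [-0.3 -0.7 -0.3] w 0.146 q6 -67
False
t 34.8 [ 0.4151  0.375  -0.0127] F [ 0.2 -0.4 -0.1] w 0.150 q6 -67
```

View pics/lid4_top.png

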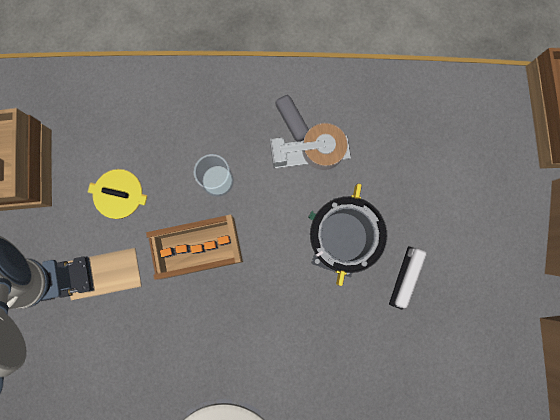

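View pics/lid4_scene.png

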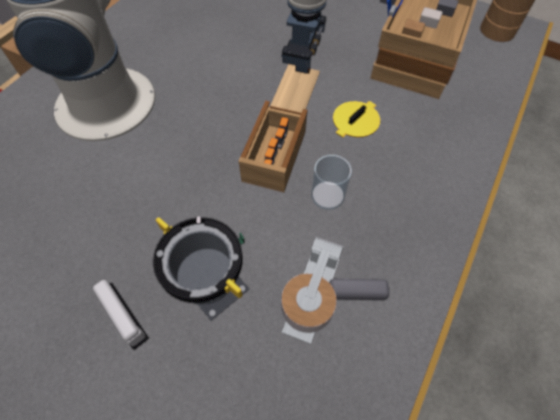

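Run:
```python
from h import *
c=ctrl.move_l(A([.415,.375],.004),vel=.02,contact_N=4);print(c);st()
x=tip();print(x)
ctrl.command_gripper(.3);st()
ctrl.move_l(A(x,.15),vel=.2)
ctrl.goto(A([.40,.10],.2),down(BY+90-180));st()
r=snap("bat0")
crop("t",r["top"],60,200,190,110,4.2,"b_t");crop("s",r["scene"],230,60,130,140,4.2,"b_s")
```

```text
True
t 35.1 [ 0.4152  0.3752 -0.0139] F [-0.2  0.8  5.9] w 0.150 q6 -67
[0.41518673 0.37515546 0.00963999]
t 35.5 [ 0.4147  0.3748 -0.0143] F [-0.5 -0.8 -0. ] w 0.298 q6 -67
t 37.5 [0.4002 0.1004 0.1761] F [ 0.2 -0.2 -0.6] w 0.301 q6 -7
```

View pics/b_t.png

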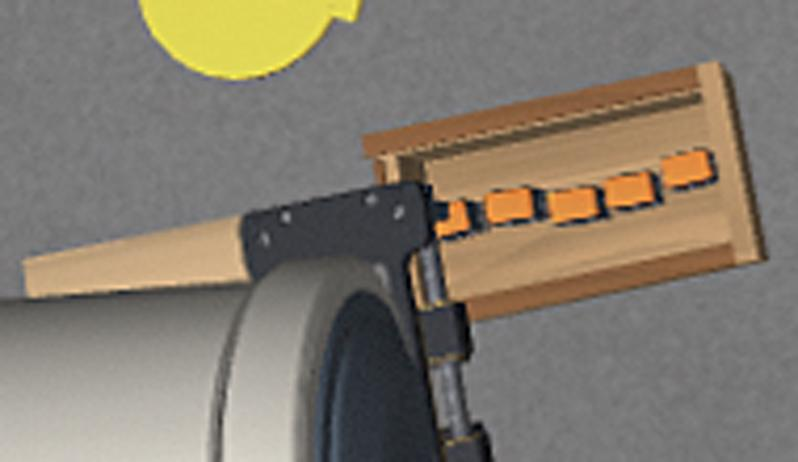

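View pics/b_s.png

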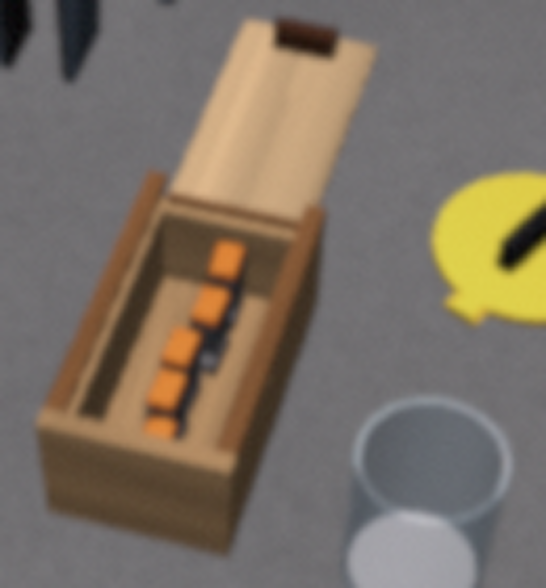

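Run:
```python
from h import *
def bats(im):
    h=cv2.cvtColor(im,cv2.COLOR_BGR2HSV);m=cv2.inRange(h,(5,150,120),(20,255,255));m[:200]=0;m[300:]=0;m[:,:130]=0;m[:,260:]=0
    k,l,s,c=cv2.connectedComponentsWithStats(m);out=[]
    for i in range(1,k):
        if s[i,4]<15: continue
        ct=cv2.findContours((l==i).astype(np.uint8),0,cv2.CHAIN_APPROX_NONE)[0][0][:,0].astype(float)
        W=onz("top",ct,.0555)[:,:2];r=cv2.minAreaRect((W*1000).astype(np.float32))
        # subpixel centroid weights
        w=onz("top",c[i],.0555)[0,:2]-BC;b=np.array([w@bd,w@[-bd[1],bd[0]]])
        out.append((s[i,4],np.round(w+BC,4),np.round(b*1000,1),r[1],r[2]))
    return out
for o in bats(cv2.imread("pics/lid4_top.png")): print(o)
```

```text
(np.int32(77), array([0.5162, 0.0074]), array([-66.3,  -4.1]), (15.609950065612793, 25.548311233520508), 15.116449356079102)
(np.int32(80), array([0.5038, 0.0384]), array([-33.4,   1.2]), (16.01199722290039, 25.28082275390625), 2.0593178272247314)
(np.int32(79), array([0.4941, 0.1039]), array([32.6, -3.6]), (16.0205020904541, 25.43646812438965), 2.3352034091949463)
(np.int32(78), array([0.4952, 0.0689]), array([-1.8,  2.9]), (15.451325416564941, 26.258882522583008), 10.57960033416748)
(np.int32(77), array([0.4856, 0.1391]), array([68.8, -2.9]), (15.637077331542969, 25.266822814941406), 15.182236671447754)
```

```bash
cat > lay.py <<'E'
import numpy as np
rng=np.random.default_rng(1)
def rect(c,a,u0,u1,v0,v1):
    U=np.array([np.cos(a),np.sin(a)]);V=np.array([-U[1],U[0]])
    return np.array([c+u*U+v*V for u,v in((u0,v0),(u1,v0),(u1,v1),(u0,v1))])
def sep(A,B): # gap by SAT
    g=-1e9
    for P in(A,B):
        for i in range(2):
            e=P[i+1]-P[i];n=np.array([-e[1],e[0]])/np.linalg.norm(e)
            a=A@n;b=B@n;g=max(g,b.min()-a.max(),a.min()-b.max())
    return g
def mk(c,a):
    b=rect(c,a,-13.25,13.25,-8.75,8.75)
    f=[rect(c,a,-16.5,16.5,8.75,8.75+2.5+11),rect(c,a,-16.5,16.5,-8.75-2.5-11,-8.75)]
    o=rect(c,a,-16.5,16.5,-8.75-2.5-13.5,8.75+2.5+13.5)
    return b,f,o
best=None
for t in range(6000):
    pl=[];m=9e9
    for k in range(5):
        cb=None
        for _ in range(25 if k else 3):
            r=np.sqrt(rng.random())*36;th=rng.random()*2*np.pi;c=r*np.array([np.cos(th),np.sin(th)]);a=rng.random()*np.pi
            b,f,o=mk(c,a);q=58-np.linalg.norm(o,axis=1).max()
            if q<0: continue
            for (cc,aa,bb) in pl:
                q=min(q,sep(b,bb),*(sep(x,bb) for x in f))
                if q<0: break
            if q<0: continue
            s=q if k==4 else (min(q,4)+rng.random()*3)
            if cb is None or s>cb[0]: cb=(s,q,c,a,b)
        if cb is None: break
        m=min(m,cb[1]);pl.append((cb[2],cb[3],cb[4]))
        if best is not None and m<=best[0] and k>=2: break
    if len(pl)==5 and (best is None or m>best[0]): best=(m,[(np.round(c,1).tolist(),round(np.degrees(a),1)) for c,a,_ in pl]);print(t,best)
E
timeout 500 python3 lay.py
```

```text
2436 (np.float64(0.3374261818887785), [([-3.1, 0.3], np.float64(6.3)), ([-2.3, 31.4], np.float64(103.3)), ([26.9, 14.8], np.float64(7.6)), ([16.5, -24.0], np.float64(132.9)), ([-30.1, -12.9], np.float64(27.4))])
```

```bash
cat > lay2.py <<'E'
import numpy as np,re
src=open('lay.py').read().split('best=None')[0];exec(src)
X=np.array([[-3.1,.3,6.3],[-2.3,31.4,103.3],[26.9,14.8,7.6],[16.5,-24,132.9],[-30.1,-12.9,27.4]])
def sc(X):
    m=9e9;pl=[]
    for x,y,a in X:
        b,f,o=mk(np.array([x,y]),np.radians(a));m=min(m,58-np.linalg.norm(o,axis=1).max())
        for bb in pl: m=min(m,sep(b,bb),*(sep(z,bb) for z in f))
        pl.append(b)
    return m
s=sc(X)
for i in range(12000):
    Y=X.copy();k=rng.integers(5);Y[k]+=rng.normal(size=3)*[1,1,3]*rng.choice([.2,1,2]);q=sc(Y)
    if q>=s: X,s=Y,q
print(s,np.round(X,1).tolist())
E
python3 lay2.py
```

```text
3.576339784799437 [[-0.3, 0.2, 8.6], [-8.9, 29.0, 101.1], [29.0, 13.4, 24.7], [8.1, -29.2, 99.3], [-29.5, -12.2, 22.4]]
```

```bash
cat >> h.py <<'E'
def circ(X,r0=None):
    X=np.array(X);q=None
    from scipy.optimize import least_squares
    f=(lambda p:np.hypot(*(X-p[:2]).T)-(r0 if r0 else p[2]))
    s=least_squares(f,[*X.mean(0),r0 or .08],loss="soft_l1",f_scale=.001);return s.x,np.sqrt(np.mean(s.fun**2))
def ringfit(n,im,c0=(.532,-.273)):
    # radial scan in world at z=.102: outermost dark->bright edge between r 76 and 92 mm
    g=cv2.cvtColor(im,cv2.COLOR_BGR2GRAY).astype(np.float32);g=cv2.GaussianBlur(g,(3,3),0);out=[]
    for a in np.radians(np.arange(0,360,3)):
        r=np.arange(.076,.094,.0005);X=np.c_[c0[0]+r*np.cos(a),c0[1]+r*np.sin(a),np.full(len(r),.102)]
        u=proj(n,X).astype(np.float32);v=cv2.remap(g,u[:,:1],u[:,1:],cv2.INTER_LINEAR)[:,0]
        d=np.diff(v);i=np.argmax(d)
        if d[i]>2 and v[:i+1].min()<55: out.append(X[i,:2])
    return circ(np.array(out)),len(out)
E
python3 - <<'E'
from h import *
for n in("top","scene"): print(n,ringfit(n,cv2.imread(f"pics/{n}0.png")))
for y in range(-180,180,20):
    q=ctrl.ik(A([.532,-.273],.04),down(y));print(y,None if q is None else round(q[5]),end="; ")
E
```

```text
top ((array([ 0.53044964, -0.27148976,  0.08392848]), np.float64(0.0009433520124606148)), 118)
scene ((array([ 0.53440352, -0.27298314,  0.08488359]), np.float64(0.002321069984048885)), 111)
-180 147; -160 127; -140 107; -120 87; -100 67; -80 47; -60 27; -40 7; -20 -13; 0 -33; 20 -53; 40 -73; 60 -93; 80 -113; 100 -133; 120 -153; 140 -173; 160 167;
```

```bash
cat >> h.py <<'E'
CC=np.array([.531,-.272])
L0=np.array([[-0.3,0.2,8.6],[-8.9,29.0,101.1],[29.0,13.4,24.7],[8.1,-29.2,99.3],[-29.5,-12.2,22.4]])
LAY=[(CC+np.array([y,-x])/1000,(a+90)%180-90) for x,y,a in L0]
def pick(xy,yaw,op=.33,zt=.034,mir=0):
    R=down(yaw);ctrl.goto(A(xy,.15),R);ctrl.command_gripper(op)
    c=ctrl.move_l(A(xy,zt),vel=.12,contact_N=8)
    if c: print("CONTACT");st();return False
    ctrl.command_gripper(0);w=ctrl.current_grip_width();print("grip",w,np.round(ctrl.current_contact_force(),1))
    if w<.15: return False
    ctrl.move_l(A(xy,.165),vel=.15);st();return ctrl.current_grip_width()>.15
def place(xy,yaw,zt=.041):
    R=down(yaw);ctrl.goto(A(xy,.165),R)
    if ctrl.current_grip_width()<.15: print("LOST");st();return False
    c=ctrl.move_l(A(xy,zt),vel=.12,contact_N=6);print("contact",c);st()
    ctrl.command_gripper(.192+.05);ctrl.move_l(A(xy,.165),vel=.2);return True
E
python3 - <<'E'
from h import *
print(LAY)
ok=pick([.5162,.0074],14)
if ok: ok=place(*LAY[0])
print(ok)
r=snap("p1");crop("t",r["top"],140,180,260,110,3,"b_t")
E
```

```text
[(array([ 0.5312, -0.2717]), np.float64(8.599999999999994)), (array([ 0.56  , -0.2631]), np.float64(-78.9)), (array([ 0.5444, -0.301 ]), np.float64(24.700000000000003)), (array([ 0.5018, -0.2801]), np.float64(-80.69999999999999)), (array([ 0.5188, -0.2425]), np.float64(22.400000000000006))]
grip 0.18819417365338081 [-3.1  1.8  6.6]
t 41.0 [0.5158 0.0074 0.1408] F [-0.4  0.7  0.3] w 0.189 q6 -20
contact False
t 43.3 [ 0.5316 -0.2719  0.0182] F [-0.2  0.1 -0.4] w 0.188 q6 -41
True
```

View pics/p1_scene.png

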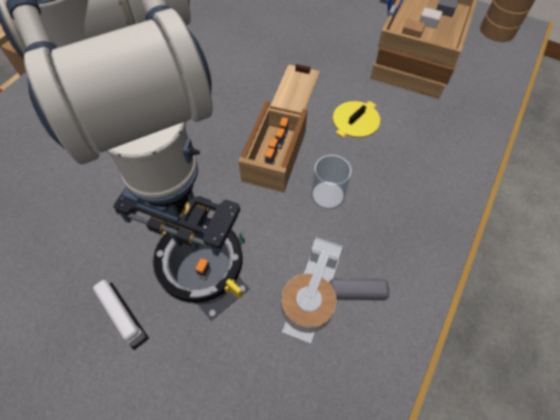

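View pics/b_t.png

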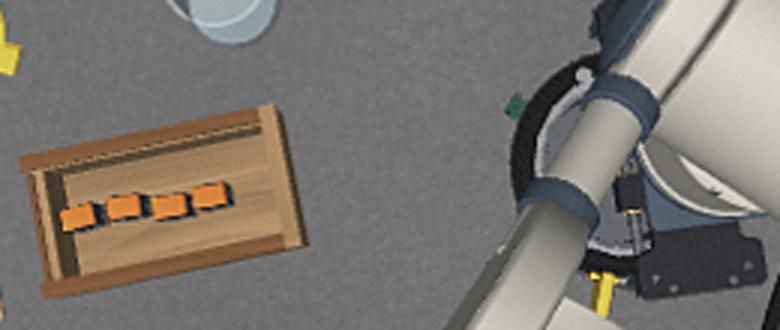

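Run:
```python
from h import *
print(proj("scene",[*LAY[0][0],.0555]))
for i,(p,y) in enumerate([([.5038,.0384],6),([.4952,.0689],10)]):
    ok=pick(p,y) and place(*LAY[i+1])
    print(i,ok)
    if not ok: break
r=snap("p3");crop("t",r["scene"],140,60,200,260,2.3,"b_t")
```

```text
[[200.86046666 265.23378502]]
grip 0.19045275624302602 [-0.4  0.5  7.7]
t 48.5 [0.5033 0.0384 0.1408] F [ 0.1 -0.6 -0. ] w 0.187 q6 -8
contact False
t 50.9 [ 0.5605 -0.2633  0.0182] F [-0.  -0.3 -0.1] w 0.189 q6 48
0 True
grip 0.18868413412418736 [-0.6  0.8  8. ]
t 56.1 [0.4947 0.0689 0.1408] F [-0.3  0.3 -0.6] w 0.191 q6 -9
contact False
t 58.6 [ 0.5448 -0.3013  0.0182] F [-0.1 -0.3 -0.6] w 0.187 q6 -59
1 True
```

View pics/b_t.png

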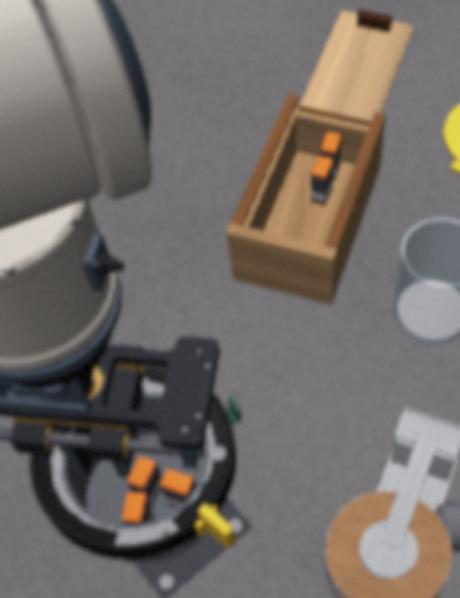

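Run:
```python
from h import *
for i,(p,y) in enumerate([([.4941,.1039],6),([.4856,.1391],14)]):
    ok=pick(p,y) and place(*LAY[i+3])
    print(i,ok)
    if not ok: break
ctrl.goto(A([.42,.05],.25),down(0))
r=snap("p5");cv2.imwrite("pics/b_t.png",np.hstack([cv2.resize(r["top"][180:300,290:420],(390,360)),cv2.resize(r["scene"][200:320,140:270],(390,360))]))
```

```text
grip 0.19080977878470276 [-0.4 -0.7  7.7]
t 64.2 [0.4936 0.1038 0.1408] F [-0.5  0.4 -0.3] w 0.194 q6 -1
contact False
t 66.8 [ 0.5022 -0.2803  0.0181] F [ 0.6 -0.8  0.2] w 0.189 q6 46
0 True
grip 0.18941866276632363 [ 0.  -0.8  7.4]
t 72.3 [0.4851 0.139  0.1408] F [ 0.1  0.6 -0.5] w 0.188 q6 -5
contact False
t 74.9 [ 0.5192 -0.2427  0.0181] F [-0.3 -0.5 -0.9] w 0.190 q6 -53
1 True
```

View pics/b_t.png

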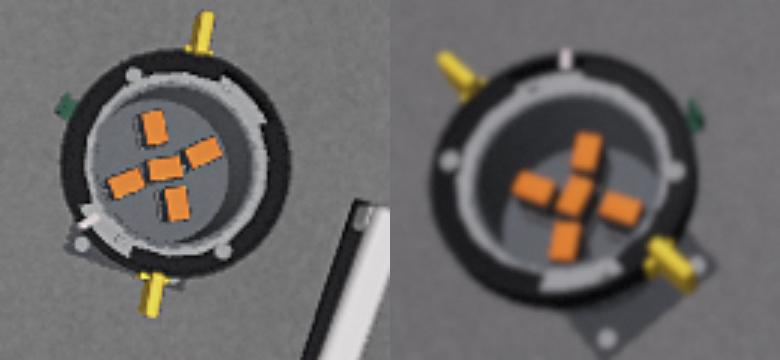

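View pics/p5_scene.png

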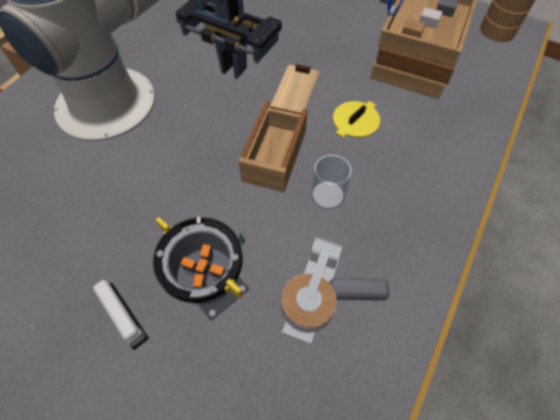

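```bash
cat >> h.py <<'E'
def earpose(th,z=.1045,r=.100,c=None):
    c=CC if c is None else c
    a=np.radians(th);return A(c+r*np.array([np.cos(a),np.sin(a)]),z),down((th-90+180)%360-180)
def arc(t0,t1,step,F,vel=.06,z=.1045):
    n=max(1,int(np.ceil(abs(t1-t0)/step)))
    for th in np.linspace(t0,t1,n+1)[1:]:
        p,R=earpose(th,z)
        if ctrl.move_l(p,vel=vel,ori=R,contact_N=F):
            x=tip();d=x[:2]-CC;f=np.degrees(np.arctan2(d[1],d[0]))%360
            print("stop going to %.1f at %.2f"%(th,f),np.round(ctrl.current_contact_force(),1));return f
    x=tip();d=x[:2]-CC;print("reached",np.degrees(np.arctan2(d[1],d[0]))%360,np.round(ctrl.current_contact_force(),1));return None
E
python3 - <<'E'
from h import *
p,R=earpose(169.2,.165)
ctrl.goto(p,R);ctrl.command_gripper(.33)
p,R=earpose(169.2);print(ctrl.move_l(p,vel=.1,contact_N=6));st()
ctrl.command_gripper(.18)
f=arc(169.2,205,6,8);st()
ctrl.command_gripper(.33)
x=tip();ctrl.move_l(A(x,.18),vel=.2)
ctrl.goto(A([.42,.05],.25),down(0))
r=snap("ring1");cv2.imwrite("pics/b_t.png",np.hstack([cv2.resize(r["top"][180:300,290:420],(390,360)),cv2.resize(r["scene"][200:320,140:270],(390,360))]))
E
```

```text
False
t 80.2 [ 0.433  -0.2534  0.0813] F [ 0.3 -0.1 -0.4] w 0.331 q6 -116
stop going to 199.0 at 198.02 [-0.5  2.4  1.4]
t 82.2 [ 0.4355 -0.3031  0.0804] F [-0.5  2.4  1.4] w 0.181 q6 -151
```

View pics/b_t.png

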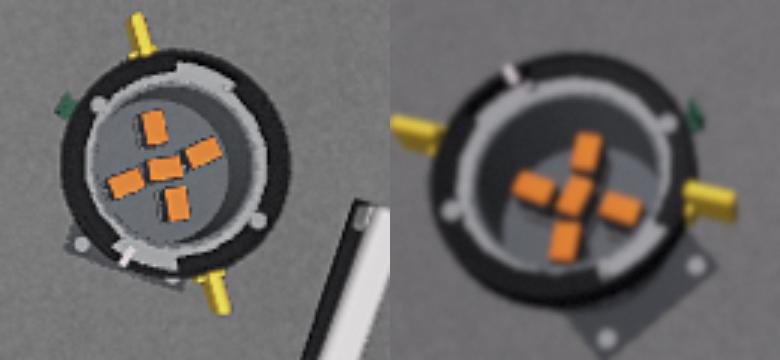

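Run:
```python
from h import *
for tag in("p5","ring1"):
  for n in("top","scene"):
    im=cv2.imread(f"pics/{tag}_{n}.png");h=cv2.cvtColor(im,cv2.COLOR_BGR2HSV);m=cv2.inRange(h,(22,120,90),(38,255,255))
    k,l,s,c=cv2.connectedComponentsWithStats(m);E=[]
    for i in range(1,k):
        if 40<s[i,4]<300: E.append(onz(n,c[i],.106)[0,:2])
    E=np.array(E);d=E[0]-E[1];print(tag,n,E.round(4).tolist(),"mid",E.mean(0).round(4),np.linalg.norm(d),"ang",np.degrees(np.arctan2(d[1],d[0]))%180)
    # tips: furthest from CC
    for i in range(1,k):
        if 40<s[i,4]<300:
            uv=np.argwhere(l==i)[:,::-1];X=onz(n,uv,.116)[:,:2]-CC;r=np.hypot(*X.T);q=X[r>r.max()-.006].mean(0);print("   tip",np.round(q+CC,4),r.max().round(4),np.degrees(np.arctan2(q[1],q[0]))%360)
r=cv2.imread("pics/ring1_scene.png")
# cover
for n in("top","scene"):
    im=cv2.imread(f"pics/ring1_{n}.png");hh=cv2.cvtColor(im,cv2.COLOR_BGR2HSV);m=cv2.inRange(hh,(22,110,90),(38,255,255))
    k,l,s,c=cv2.connectedComponentsWithStats(m);i=1+np.argmax(s[1:,4]);m=(l==i).astype(np.uint8);m=cv2.morphologyEx(m,cv2.MORPH_CLOSE,np.ones((9,9)))
    ct=max(cv2.findContours(m,0,cv2.CHAIN_APPROX_NONE)[0],key=cv2.contourArea)[:,0].astype(float);X=onz(n,ct,.014)[:,:2]
    q,e=circ(X,.062);d=X-q[:2];rr=np.hypot(*d.T);q,e=circ(X[rr<.0645],.062);d=X-q[:2];rr=np.hypot(*d.T);a=np.arctan2(*d[rr>.068].T[::-1]);th=np.degrees(np.angle(np.mean(np.exp(2j*a))))/2
    # bar
    g=cv2.inRange(hh,(0,0,0),(180,255,60));x0,y0,w,h_=s[i,:4];mm=np.zeros_like(g);mm[y0:y0+h_,x0:x0+w]=g[y0:y0+h_,x0:x0+w]
    k2,l2,s2,c2=cv2.connectedComponentsWithStats(mm);j=1+np.argmax(s2[1:,4]);uv=np.argwhere(l2==j)[:,::-1].astype(float);W=onz(n,uv,.03)[:,:2];u,sv,vt=np.linalg.svd(W-W.mean(0));
    print(n,"cover",q[:2].round(4),e,"lug",th,rr.max(),"bar",W.mean(0).round(4),np.degrees(np.arctan2(vt[0,1],vt[0,0]))%180)
```

```text
p5 top [[0.625, -0.29], [0.4361, -0.2533]] mid [ 0.5305 -0.2717] 0.19246440716832852 ang 169.01063249399957
   tip [ 0.6371 -0.2919] 0.111 349.37106577485144
   tip [ 0.4237 -0.2492] 0.1129 168.02700429302016
p5 scene [[0.4362, -0.2526], [0.6241, -0.2904]] mid [ 0.5302 -0.2715] 0.19165815796231458 ang 168.64065842225773
   tip [ 0.4253 -0.2509] 0.1107 168.71536841114232
   tip [ 0.6441 -0.2986] 0.1195 346.7885659174988
ring1 top [[0.6223, -0.2445], [0.4384, -0.2992]] mid [ 0.5303 -0.2718] 0.19187904080120097 ang 16.545630520223206
   tip [ 0.6339 -0.2398] 0.1113 17.3849606156517
   tip [ 0.4258 -0.3025] 0.1127 196.1761231571717
ring1 scene [[0.4391, -0.2991], [0.6236, -0.246]] mid [ 0.5314 -0.2725] 0.1920019082025754 ang 16.07565938991482
   tip [ 0.4277 -0.3027] 0.1108 196.56810196238882
   tip [ 0.6406 -0.2466] 0.1162 13.06640273062003
top cover [0.6265 0.2774] 0.0014030079536006559 lug 78.91275365496308 0.07474463346346222 bar [0.626  0.2771] 77.5206524094425
scene cover [0.6279 0.2792] 0.0011128635107358902 lug 79.32088497558951 0.07645848089926377 bar [0.6283 0.276 ] 80.78499121859629
```

Run:
```python
from h import *
c=[.6270,.2780];R=down(-10.9)
ctrl.goto(A(c,.13),R);ctrl.command_gripper(.4)
# fresh look before descending
t=ctrl.move_l(A(c,.0175),vel=.1,contact_N=6);print(t);st()
ctrl.command_gripper(0);st()
ctrl.move_l(A(c,.10),vel=.1);st()
ctrl.move_l(A(c,.19),vel=.15);st()
r=snap("cov1")
```

```text
False
t 88.4 [ 0.6275  0.2782 -0.0053] F [ 0.4 -0.1  0.3] w 0.395 q6 30
t 88.9 [ 0.6271  0.2781 -0.0058] F [-1.7 -1.2  4. ] w 0.151 q6 30
t 89.9 [0.6265 0.2778 0.0758] F [-0.4 -0.  -2.7] w 0.156 q6 30
t 90.6 [0.6264 0.2778 0.1654] F [ 0.2  0.3 -2.3] w 0.151 q6 30
```

View pics/cov1_scene.png

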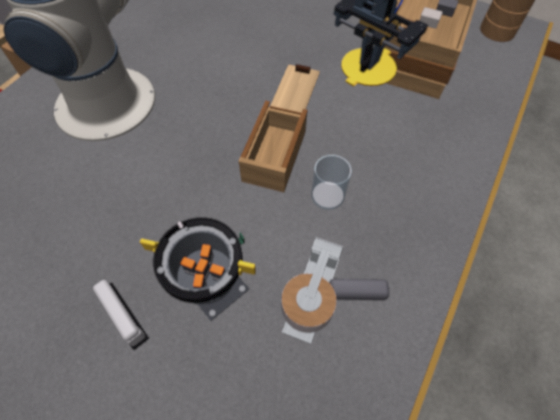

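```bash
cat >> h.py <<'E'
def coverfit(im,n,ztop):
    hh=cv2.cvtColor(im,cv2.COLOR_BGR2HSV);m=cv2.inRange(hh,(22,110,80),(38,255,255))
    k,l,s,c=cv2.connectedComponentsWithStats(m);i=1+np.argmax(s[1:,4]);m=(l==i).astype(np.uint8)
    ct=max(cv2.findContours(m,0,cv2.CHAIN_APPROX_NONE)[0],key=cv2.contourArea);ct=cv2.convexHull(ct)[:,0].astype(float)
    X=onz(n,ct,ztop)[:,:2];q,e=circ(X,.062)
    for _ in range(4): d=X-q[:2];rr=np.hypot(*d.T);q,e=circ(X[np.abs(rr-.062)<.003],.062)
    rr=np.hypot(*(X-q[:2]).T);d=X-q[:2];a=np.arctan2(d[:,1],d[:,0]);L=rr>.070
    return q[:2],e,len(ct),np.degrees(np.angle(np.sum(np.exp(2j*a[L]))))/2 if L.any() else None
E
python3 - <<'E'
from h import *
for n in("scene","top"):print(n,coverfit(cv2.imread(f"pics/cov1_{n}.png"),n,.1865))
print(tip())
E
```

```text
scene (array([0.62856819, 0.27654573]), np.float64(0.0007164369954005422), 23, np.float64(78.71377373755286))
top (array([0.62059777, 0.26401675]), np.float64(0.0011426452121426165), 21, None)
[0.6262625  0.27774404 0.18849062]
```

Run:
```python
from h import *
c=[.5307,-.2721];R=down(71.3)
ctrl.goto(A(c,.19),R);st()
r=snap("cov2")
ctrl.move_l(A(c,.125),vel=.1);st()
r=snap("cov3");cv2.imwrite("pics/b_t.png",np.hstack([cv2.resize(r["top"][170:310,290:420],(390,420)),cv2.resize(r["scene"][180:320,140:270],(390,420))]))
for n in("scene","top"):print(n,coverfit(r[n],n,.1215))
```

```text
t 92.8 [ 0.531  -0.2716  0.1665] F [ 0.2  0.6 -2.9] w 0.151 q6 -104
t 93.7 [ 0.5311 -0.2723  0.102 ] F [ 0.3 -0.3 -1.8] w 0.155 q6 -104
scene (array([ 0.54217063, -0.27366367]), np.float64(0.0010480785944761194), 19, None)
top (array([ 0.51914237, -0.26446143]), np.float64(0.0008418600434923695), 13, None)
```

View pics/b_t.png

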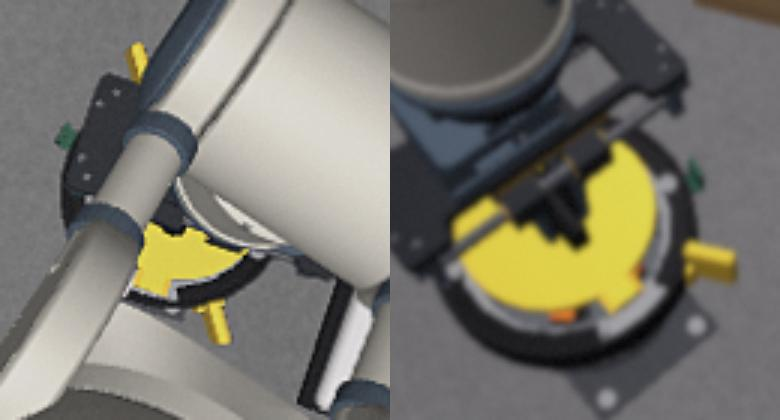

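Run:
```python
from h import *
c=[.5307,-.2721]
t=ctrl.move_l(A(c,.0925),vel=.03,contact_N=5);print(t);st();print(tip())
r=snap("cov4");cv2.imwrite("pics/b_t.png",np.hstack([cv2.resize(r["top"][170:310,290:420],(390,420)),cv2.resize(r["scene"][180:320,140:270],(390,420))]))
```

```text
True
t 94.7 [ 0.5306 -0.272   0.072 ] F [-0.9 -0.1  5. ] w 0.151 q6 -104
[ 0.5305735  -0.27197403  0.09549789]
```

View pics/b_t.png

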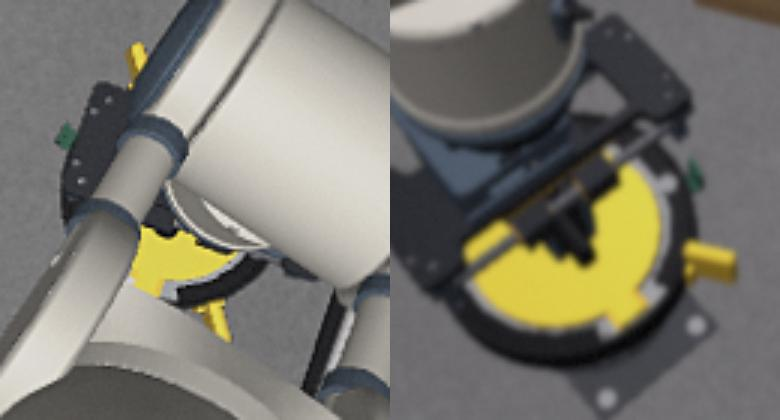

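Run:
```python
from h import *
ctrl.command_gripper(.35);x=tip();ctrl.move_l(A(x,.2),vel=.2)
p,R=earpose(196.3,.165);ctrl.goto(p,R);st()
r=snap("cov5");cv2.imwrite("pics/b_t.png",np.hstack([cv2.resize(r["top"][170:310,290:420],(390,420)),cv2.resize(r["scene"][180:320,140:270],(390,420))]))
for n in("scene","top"):print(n,coverfit(r[n],n,.092))
```

```text
t 96.7 [ 0.4352 -0.2999  0.141 ] F [-0.5  0.5  0.4] w 0.351 q6 -147
scene (array([ 0.53017966, -0.27101482]), np.float64(0.0010214182331207639), 28, np.float64(-18.86667798441599))
top (array([ 0.52890902, -0.27248498]), np.float64(0.0007316353034712185), 27, np.float64(-18.33249623979368))
```

View pics/b_t.png

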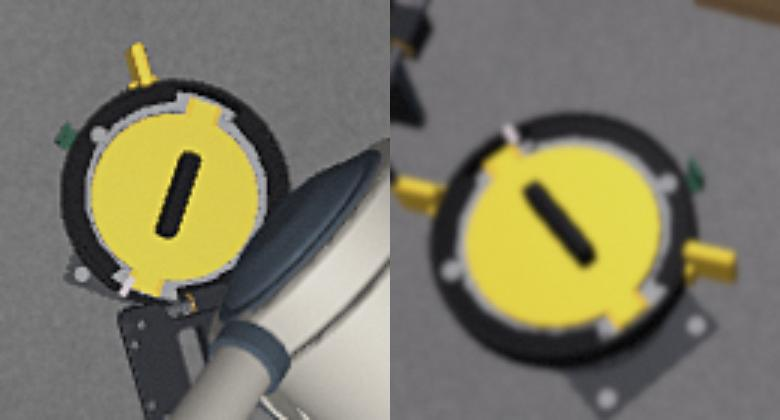

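Run:
```python
from h import *
t=196.3
p,R=earpose(t);c=ctrl.move_l(p,vel=.1,contact_N=6);print(c);st()
if not c:
    ctrl.command_gripper(.15);st()
    f=arc(t,112,8,20,vel=.08)
    st()
    if f is None:
        f=arc(112,96,2,10,vel=.03);st()
r=snap("lock1");cv2.imwrite("pics/b_t.png",np.hstack([cv2.resize(r["top"][170:310,290:420],(390,420)),cv2.resize(r["scene"][180:320,140:270],(390,420))]))
```

```text
False
t 97.6 [ 0.4353 -0.3002  0.0814] F [-0.5  0.1 -0.2] w 0.349 q6 -147
t 98.1 [ 0.4351 -0.3001  0.0811] F [-0.2  0.2 -0.3] w 0.148 q6 -147
reached 112.27711406052359 [-0.7  0.1 -0.5]
t 101.6 [ 0.4931 -0.1795  0.0809] F [-0.7  0.1 -0.5] w 0.149 q6 -49
stop going to 104.0 at 105.59 [-2.9 -2.2  2.4]
t 102.6 [ 0.504  -0.1752  0.0804] F [-2.9 -2.2  2.4] w 0.150 q6 -39
```

View pics/b_t.png

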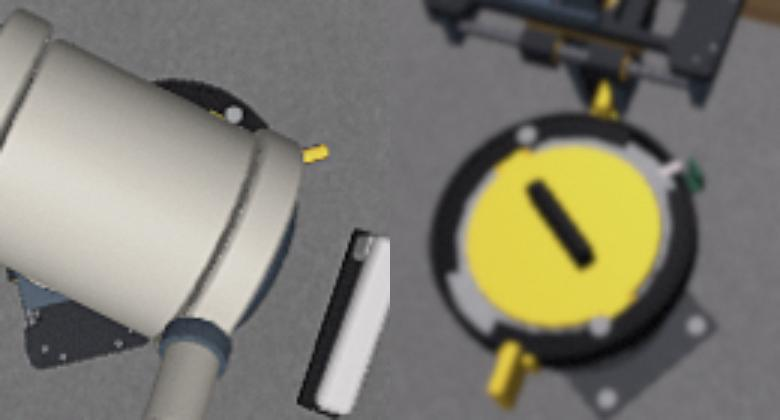

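Run:
```python
from h import *
f=arc(105.6,99,2.2,16,vel=.02);st()
p,R=earpose(106);ctrl.move_l(p,vel=.03,ori=R);st()
ctrl.command_gripper(.33);x=tip();ctrl.move_l(A(x,.18),vel=.2)
ctrl.goto(A([.40,.10],.25),down(0));ctrl.sleep(.3)
r=snap("lock2");cv2.imwrite("pics/b_t.png",np.hstack([cv2.resize(r["top"][170:310,290:420],(390,420)),cv2.resize(r["scene"][180:320,140:270],(390,420))]))
for n in("top","scene"):
    im=r[n];h=cv2.cvtColor(im,cv2.COLOR_BGR2HSV);m=cv2.inRange(h,(22,120,90),(38,255,255))
    k,l,s,c=cv2.connectedComponentsWithStats(m);E=[onz(n,c[i],.106)[0,:2] for i in range(1,k) if 40<s[i,4]<300]
    E=np.array(E);d=E[0]-E[-1];print(n,E.round(4).tolist(),np.degrees(np.arctan2(d[1],d[0]))%180)
    print(coverfit(im,n,.092))
st()
```

```text
stop going to 103.4 at 105.68 [-3.1 -1.6  1.5]
t 102.9 [ 0.5037 -0.1749  0.0801] F [-3.1 -1.6  1.5] w 0.150 q6 -39
t 103.1 [ 0.5035 -0.1759  0.081 ] F [ 0.4  0.1 -0.3] w 0.150 q6 -42
top [[0.5581, -0.3641], [0.5038, -0.1825]] 106.67458705586486
(array([ 0.5284819 , -0.27171378]), np.float64(0.000994680843127928), 36, np.float64(-27.75345738838752))
scene [[0.5039, -0.1794], [0.558, -0.3615]] 106.53910388305748
(array([ 0.53011865, -0.27084602]), np.float64(0.0009710048078305128), 28, np.float64(-28.336662577963498))
t 105.7 [0.4001 0.0997 0.2264] F [-0.1 -0.1 -0.1] w 0.329 q6 6
```

View pics/b_t.png

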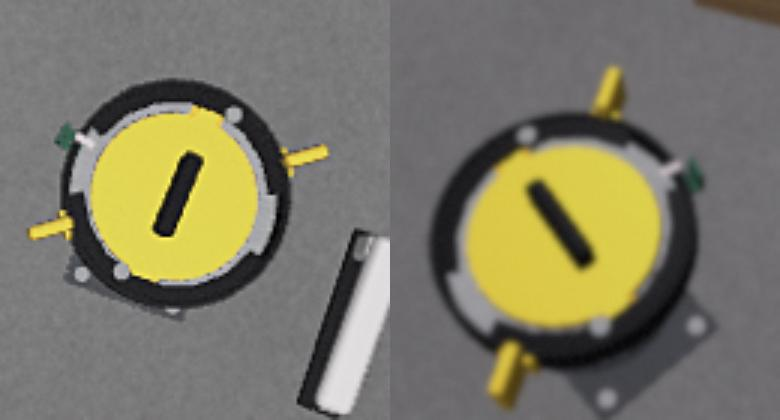

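View pics/lock2_top.png

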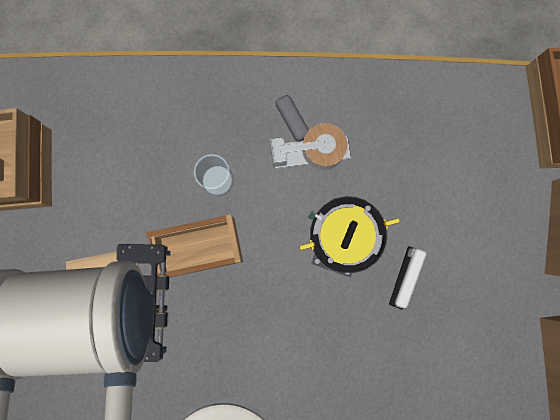

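View pics/lock2_scene.png

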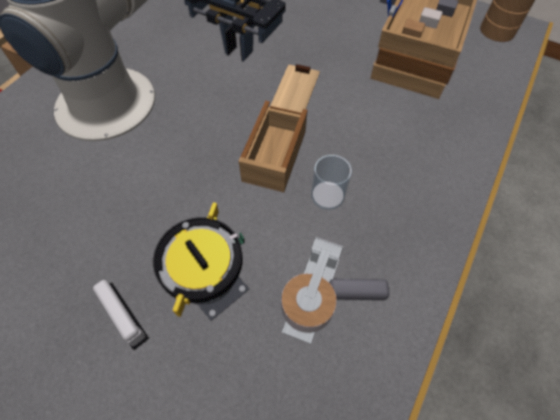

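Run:
```python
from h import *
for tag in("cov5","lock2"):
  for n in("top","scene"):
    im=cv2.imread(f"pics/{tag}_{n}.png");g=cv2.inRange(cv2.cvtColor(im,cv2.COLOR_BGR2HSV),(0,0,0),(180,255,70))
    u=proj(n,[.5305,-.272,.104])[0];k,l,s,c=cv2.connectedComponentsWithStats(g);j=l[int(u[1]),int(u[0])]
    W=onz(n,np.argwhere(l==j)[:,::-1].astype(float),.11)[:,:2];vt=np.linalg.svd(W-W.mean(0),full_matrices=False)[2];print(tag,n,len(W),W.mean(0).round(4),(np.degrees(np.arctan2(vt[0,1],vt[0,0]))+90)%180-90)
```

```text
cov5 top 203 [ 0.5283 -0.2718] -19.004262143766056
cov5 scene 177 [ 0.5319 -0.2722] -19.41736591736219
lock2 top 199 [ 0.5284 -0.2713] -22.436391166413074
lock2 scene 175 [ 0.5323 -0.272 ] -23.350975431564294
```

Run:
```python
from h import *
c=[.5305,-.2719]
ctrl.goto(A(c,.17),down(71.6));ctrl.command_gripper(.26)
t=ctrl.move_l(A(c,.0985),vel=.08,contact_N=6);print(t);st()
if not t:
    ctrl.command_gripper(.158);st();print(np.round(ctrl.current_wrist_torque(),2))
    ctrl.command_gripper(.26);st()
x=tip();ctrl.move_l(A(x,.2),vel=.2)
ctrl.goto(A([.40,.10],.25),down(0));ctrl.sleep(.3)
r=snap("fin");tag="fin"
for n in("top","scene"):
    im=r[n];g=cv2.inRange(cv2.cvtColor(im,cv2.COLOR_BGR2HSV),(0,0,0),(180,255,70))
    u=proj(n,[.5305,-.272,.104])[0];k,l,s,_=cv2.connectedComponentsWithStats(g);j=l[int(u[1]),int(u[0])]
    W=onz(n,np.argwhere(l==j)[:,::-1].astype(float),.11)[:,:2];vt=np.linalg.svd(W-W.mean(0),full_matrices=False)[2];print(n,len(W),W.mean(0).round(4),(np.degrees(np.arctan2(vt[0,1],vt[0,0]))+90)%180-90)
    h=cv2.cvtColor(im,cv2.COLOR_BGR2HSV);m=cv2.inRange(h,(22,120,90),(38,255,255))
    k,l,s,cc=cv2.connectedComponentsWithStats(m);E=np.array([onz(n,cc[i],.106)[0,:2] for i in range(1,k) if 40<s[i,4]<300])
    d=E[0]-E[-1];print("ears",np.degrees(np.arctan2(d[1],d[0]))%180)
cv2.imwrite("pics/b_t.png",np.hstack([cv2.resize(r["top"][170:310,290:420],(390,420)),cv2.resize(r["scene"][180:320,140:270],(390,420))]));st()
```

```text
False
t 108.8 [ 0.5308 -0.2721  0.0755] F [ 0.3  0.3 -0.7] w 0.265 q6 -104
t 109.2 [ 0.5308 -0.272   0.0755] F [0.1 0.9 5.8] w 0.160 q6 -104
[ 0.21  0.13 -0.21]
t 109.5 [ 0.5304 -0.2719  0.0749] F [ 0.2 -0.4 -0.6] w 0.253 q6 -104
top 200 [ 0.5283 -0.2717] -20.514731332210033
ears 106.59484630054297
scene 178 [ 0.5317 -0.2721] -20.844571092994343
ears 106.5598411203344
t 112.3 [0.4001 0.0999 0.2265] F [-0.4 -0.4  0.7] w 0.265 q6 6
```

View pics/b_t.png

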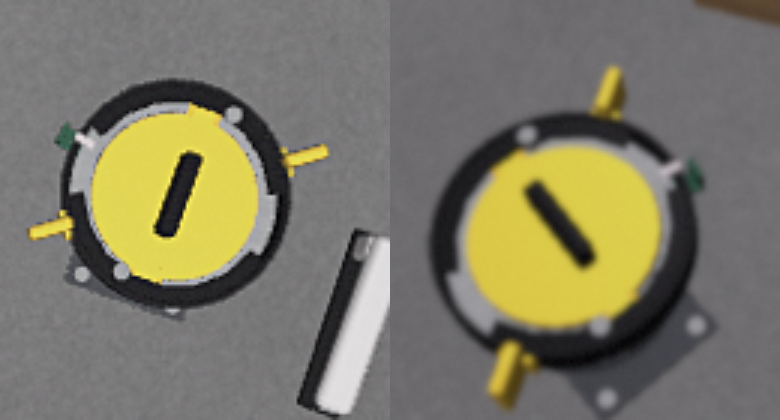

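Run:
```python
from h import *
a=cv2.imread("pics/scene0.png").astype(int);b=cv2.imread("pics/fin_scene.png").astype(int)
for nm,(x0,x1,y0,y1) in dict(stapler=(85,155,270,355),tape=(265,400,230,350),jar=(305,360,150,215)).items(): print(nm,np.abs(a-b)[y0:y1,x0:x1].mean().round(2))
ctrl.sign_off();print(ctrl.current_t())
```

```text
stapler 1.83
tape 1.78
jar 2.49
the job is handed in; nothing more can be done
the job is handed in; nothing more can be done
```

The job is done and handed in at about 112 s, within the 210 s limit. I lifted the lid over its lip, slid it out and laid it flat on the shelf. All five batteries went into the canister, standing. I turned the ring back to its open stop, seated the cover and turned the ring to its locked stop.

**What the last checks showed**
- **Batteries:** all five were seen standing in the canister and the box was empty, before the cover went on.
- **Cover:** it made contact at the height expected for seated, with its lugs down in the gaps.
- **Ring:** the ears turned from 16.3° to 106.6°, about 90°. The white mark is at the green pointer and the ring met a firm stop when pushed again. The click itself I could not observe.
- **Bystanders:** the stapler, tape gun and jar look the same in the first and last pictures.

**What failed or disagreed**
- **Gripper height:** the fingertips are about 23.5 mm higher than the reported position. The first grasp therefore closed on air above the pull bar; I found the offset by touching the shelf and corrected for it.
- **Cover knocked:** the cover was pushed about 5 cm aside during the run, and I measured it again before picking it up.
- **Cover dragged round:** locking turned the cover about 4° clockwise, right at the 0.06 rad limit. I turned it back with the gripper, and it now reads about 2° (0.035 rad) off, with the ring still locked. A fit to the mostly hidden lugs, taken before I turned it back, gave an unreliable angle, so I used the grip bar instead.

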